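# Swap the open fittings tray for the gauge tray

### The job

Only one tray may stand out at a time: first push the open blue-lipped tray fully home, then hook a fingertip behind the yellow lip and draw that tray all the way out to its stop, smoothly, so that the pressure gauge in it stays upright. Do it with the fingertips only: do not pinch a lip, touch the gauge, or pick up anything. Leave the red tray shut, everything else where it stands, and finish clear of everything.

Things in the scene. Friction and masses are not known exactly. Their poses are not given: they have to be found in the camera images.
- yellow_rack: fixed grey steel slide rack that houses the yellow-lipped tray: 180 deep (x) x 120 wide (y) x 84 high, origin at the centre of its underside; its own +x points to its closed back, -x to its open front. The three racks stand side by side on the bench, in any order
- yellow_lip (a point): middle of the top edge of the yellow tray's upright yellow lip, 52 mm above the bench; moves with the tray, axes as its rack. Lip 104 wide (y), 8 thick (4 either side of this point). Behind it (+x) is a finger slot 45 mm deep in x up to the tray's 42 mm high cross wall; open at its sides, floor 12 mm above the bench. Tray shut: point is 139 mm towards -x from the rack's origin
- yellow_tray (a joint): travel of the yellow tray along its rack's -x, in m: 0 fully home, 0.110 fully out against its stop; starts shut or up to 15 mm ajar; the pressure gauge stands in it. It slides stiffly (about 2.5 N, more when fast), 0.5 kg, and stays where it is left
- blue_rack: fixed grey steel slide rack that houses the blue-lipped tray: 180 deep (x) x 120 wide (y) x 84 high, origin at the centre of its underside; its own +x points to its closed back, -x to its open front. The three racks stand side by side on the bench, in any order
- blue_lip (a point): middle of the top edge of the blue tray's upright blue lip, 52 mm above the bench; moves with the tray, axes as its rack. Lip 104 wide (y), 8 thick (4 either side of this point). Behind it (+x) is a finger slot 45 mm deep in x up to the tray's 42 mm high cross wall; open at its sides, floor 12 mm above the bench. Tray shut: point is 139 mm towards -x from the rack's origin
- blue_tray (a joint): travel of the blue tray along its rack's -x, in m: 0 fully home, 0.110 fully out against its stop; starts partly open (45 to 85 mm); copper elbows in it. It slides stiffly (about 2.5 N, more when fast), 0.5 kg, and stays where it is left
- red_rack: fixed grey steel slide rack that houses the red-lipped tray: 180 deep (x) x 120 wide (y) x 84 high, origin at the centre of its underside; its own +x points to its closed back, -x to its open front. The three racks stand side by side on the bench, in any order
- red_lip (a point): middle of the top edge of the red tray's upright red lip, 52 mm above the bench; moves with the tray, axes as its rack. Lip 104 wide (y), 8 thick (4 either side of this point). Behind it (+x) is a finger slot 45 mm deep in x up to the tray's 42 mm high cross wall; open at its sides, floor 12 mm above the bench. Tray shut: point is 139 mm towards -x from the rack's origin
- red_tray (a joint): travel of the red tray along its rack's -x, in m: 0 fully home, 0.110 fully out against its stop; starts shut and must stay shut; brass nuts in it. It slides stiffly (about 2.5 N, more when fast), 0.5 kg, and stays where it is left
- gauge: small pressure gauge standing loose and upright in the yellow tray, near its cross wall and under the roof while shut: brass foot 36 dia, steel dial 40 dia and 20 thick, 58 high, 0.16 kg; origin at the centre of its foot's underside, z up. Not to be touched
- bottle: drinks bottle, 66 dia, 200 high, beside the racks, origin under its centre. Loose bystander, to be left alone
- drink_can: red drinks can, 66 dia, 115 high, beside the racks, origin under its centre. Loose bystander, to be left alone
- screwdriver: screwdriver with a green handle lying on the bench to the left of the racks, less than 40 high, origin under its middle, own x along it. Loose bystander, to be left alone
- tee: brass pipe tee, 60 x 47 x 30, lying on the bench to the right of the racks, origin under its middle. Loose bystander, to be left alone
- ball_valve: brass ball valve with a red handle, 67 long, 31 high, lying on the rear half of the red rack's roof (84 mm up), origin under its middle. Loose bystander, to be left alone
- coupling: copper coupling ring, 32 dia, 22 high, standing on the rear half of the blue rack's roof, origin under its centre. Loose bystander, to be left alone

How it is judged:
By the outcome, as a careful person would: the job done as asked, in the order asked, and still so for the second after the job is handed in, with the robot touching nothing.
It also fails if it takes over 48 s, if anything falls off the work surface, if the arm or the gripper's body presses on something with over 40 N, if the wrist force passes 120 N, or if a joint passes its speed limit or range.

### The arm

A 6-joint arm with a two-finger parallel gripper is mounted at the origin on the work surface. World frame = base frame: x ahead of the robot, y to its left, z up, the work surface at z = 0. Lengths are in mm, angles in rad, forces in N, time in s.
With the tool pointing down it reaches from about 250 to 725 mm from the base axis. Payload 9.7 kg.
Tool frame: the origin (TCP) lies at the very end of the fingers, on their centre line; the grasp point (between the pads) lies robot.tcp_to_grasp behind it (robot.tcp_to_grasp is the distance from the TCP to the grasp point, in mm); y points along the fingers, x is the direction in which the jaws open and shut, and the axes are right-handed (so a half turn about y gives the same grasp; the last joint's range is limited). The gripper opens to 85 mm and grips with 20 to 120 N. Pads are 22 mm wide; open, the fingers measure 114 mm over their backs; the gripper's body (76 mm by 85 mm) begins 54 mm behind the grasp point. The pads swing forward as they close: fully open they stand 13 mm farther back than shut.
Start: joints at [-1.349, 0.087, 0.176, 1.66, 0, 1.571], TCP at [120.99, -536.524, 231.284] pointing down, gripper open.
Joint ranges: [-3.13, 3.13], [-0.85, 1.81], [-1.15, 1.24], [-2.2, 2.28], [-1.44, 1.52], [-3.14, 3.14]. Speed limits (rad/s): [2.22, 2.22, 2.57, 3.14, 3.14, 3.14].

### API

Orientations are given as a rotation vector (axis times angle).
In Python, from bench import robot, vision, job gives the robot as it stands. The module is installed in compiled form; this text tells all that it offers.
- The arm moves only by the tool send_rows, never from a script. Its argument "targets" is a list of rows, each a list of 7 numbers: the turn, a rotation vector about the world's x, y, z in rad, then the shift along the world's x, y, z in m, then the closure, from 0 (fully open) to 1 (shut). In form: [[wx, wy, wz, x, y, z, grip], ...]. A call has exactly 5 rows; each row is the pose to reach, as a shift and turn from the pose measured when the call began; what a row does not reach only later rows make up. A row lasts 1/12 s, in which the tool goes at most 41.7 mm and 7.16 degrees, less where a joint would pass 70% of its speed; a pose out of reach is approached as far as the arm can. A call with a gripper value outside its range is refused whole. The fingers move at their own pace and stop on an object; "newtons" is the grip in N (left out, the last holds). Time passes only in rows, so rows that repeat a pose let the fingers close, or fill a call up. It gives the time, the measured TCP pose, the force and the opening at its end, in the units of the state.
- robot.observe(): the state, without advancing time (a new reading comes with each control period).
- vision.read_camera(name): name is "scene" or "side" or "wrist"; returns a dict with "color" (420x560x3 uint8, blue, green, red), "intrinsics" (3x3 intrinsics, pixels), "k1" (the pictures are not rectified: a ray, as slopes to the right and down, at radius r is drawn at 1 + k1 r^2 times it, then the intrinsics apply), "position" and "attitude" of the camera in the world; the wrist camera has in their place "T_tool_cam" (4x4, takes a point from camera to tool coordinates, whose origin is the TCP and whose axes are the tool frame's). Camera axes: x right, y down, z forward; pixel columns grow to the right and rows downward; lengths in mm; the calibration is good to about 2 mm. A picture is of the moment at which its call begins: read the wrist's pose just before it. There is no depth.
- job.close_job(): hands the job in, once; it reports no verdict.
The state is a dict: "t": time; "joints": joint angles; "joint_velocities": joint speeds; "tau": joint torques, N m; "tool_pos": TCP position; "tool_rot": TCP orientation; "contact_force": force on the tool from outside, world axes, zero at the start; "ft_torque": the same for the moment, N m; "opening": finger opening in mm.
Only numpy, scipy, OpenCV 4.12 (cv2) and the standard library are available. Lean on these libraries where they do the work, as an engineer would, in place of code of your own. Each camera call takes 0.05 s, during which the arm holds its last target. There are 200 camera calls.

## Working session

There is one attempt and no reset: what is moved stays moved. The work goes in short steps, Python scripts to look and compute and a tool call to move; the robot and the scene stay as the last step left them, time stands still between calls to the robot, and variables do not carry over. Pictures are saved under pics/ and viewed, about 8 in all and at most 12, crops included, and the job is handed in when it is done.

Besides the shell and the picture viewer there is one more tool, called after "Request:" by a JSON object that holds its "api" and its "payload". send_rows: Moves the arm, as the interface text tells. Its arguments: {"type":"object","properties":{"targets":{"type":"array"},"newtons":{"type":"number"}},"required":["targets"]}

```bash
mkdir -p pics; cat > h.py <<'E'
import numpy as np,cv2
from bench import robot,vision,job
from scipy.spatial.transform import Rotation as R
def cam(n):
    s=robot.observe(); c=vision.read_camera(n)
    if n=="wrist":
        T=np.eye(4);T[:3,:3]=R.from_rotvec(s['tool_rot']).as_matrix();T[:3,3]=s['tool_pos']
        T=T@np.array(c['T_tool_cam']);
    else:
        T=np.eye(4);A=np.array(c['attitude']);T[:3,:3]=A if A.shape==(3,3) else R.from_rotvec(A).as_matrix();T[:3,3]=c['position']
    c['T']=T;return c
def pix2z(c,u,v,z):
    K=np.array(c['intrinsics']);d=np.array([(u-K[0,2])/K[0,0],(v-K[1,2])/K[1,1]]);x=d.copy()
    for _ in range(20): x=d/(1+c['k1']*(x@x))
    r=c['T'][:3,:3]@np.array([x[0],x[1],1]);p=c['T'][:3,3];return p+r*(z-p[2])/r[2]
def proj(c,P):
    K=np.array(c['intrinsics']);q=np.linalg.inv(c['T'])@np.append(P,1);x=q[:2]/q[2];x=x*(1+c['k1']*(x@x));return K[:2,:2]@x+K[:2,2]
E
python3 - <<'E'
from h import *
import pickle
s=robot.observe();print(s, robot.tcp_to_grasp)
for n in("scene","side"):
    c=cam(n);cv2.imwrite(f"pics/{n}0.png",cv2.resize(c['color'],(800,600),interpolation=cv2.INTER_CUBIC));pickle.dump(c,open(n+'.pkl','wb'));print(n,c['position'],c['attitude'],c['intrinsics'],c['k1'])
E
```

```text
{'t': 0.0, 'joints': array([-1.34902001e+00,  8.74774512e-02,  1.75134677e-01,  1.65980767e+00,
       -1.12863871e-05,  1.57079987e+00]), 'joint_velocities': array([ 0.00096314,  0.00121356, -0.00045543,  0.00123908,  0.00140273,
       -0.00027875]), 'tau': array([ 1.14302027e-03, -5.20391607e+01,  4.64800644e+01,  1.64266198e-02,
       -4.62107187e-05,  1.36577503e-05]), 'tool_pos': array([ 120.92554061, -536.30474667,  230.57380074]), 'tool_rot': array([-1.30510605,  1.04504383, -1.04326383]), 'contact_force': array([-0.210611  , -0.1341466 , -0.55594934]), 'ft_torque': array([-0.02306782,  0.01120898, -0.00231352]), 'opening': 85.35081770040759} 18.700000000000003
scene [1166.97345185  428.57019105  729.92514427] [-1.12355214 -2.31805802  1.04060193] [[390.19216164   0.         277.48703069]
 [  0.         390.19216164 212.31034436]
 [  0.           0.           1.        ]] 0.0003147066851852902
side [ 487.24307231 -941.24323982  926.24102881] [-2.29006185  0.16407002 -0.06243243] [[472.19795951   0.         272.23072702]
 [  0.         472.19795951 209.40904426]
 [  0.           0.           1.        ]] -0.034731442482540564
```

View pics/scene0.png

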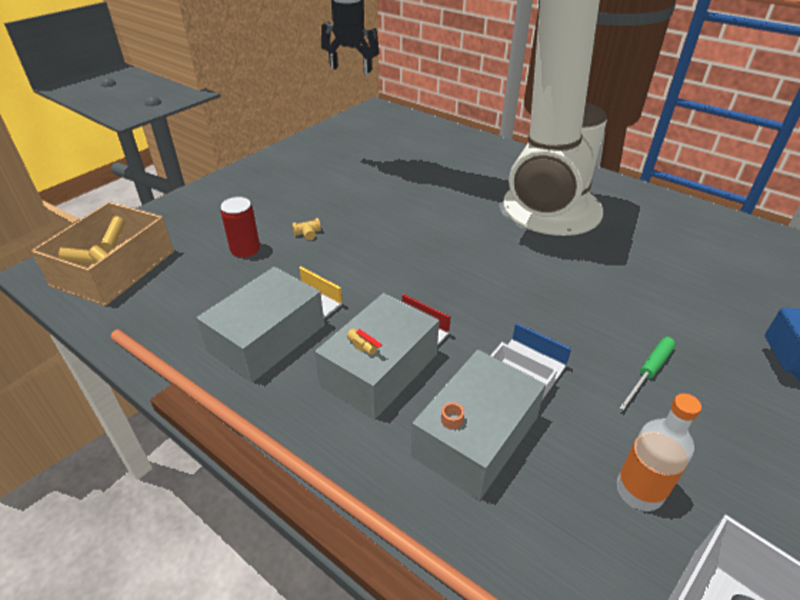

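View pics/side0.png

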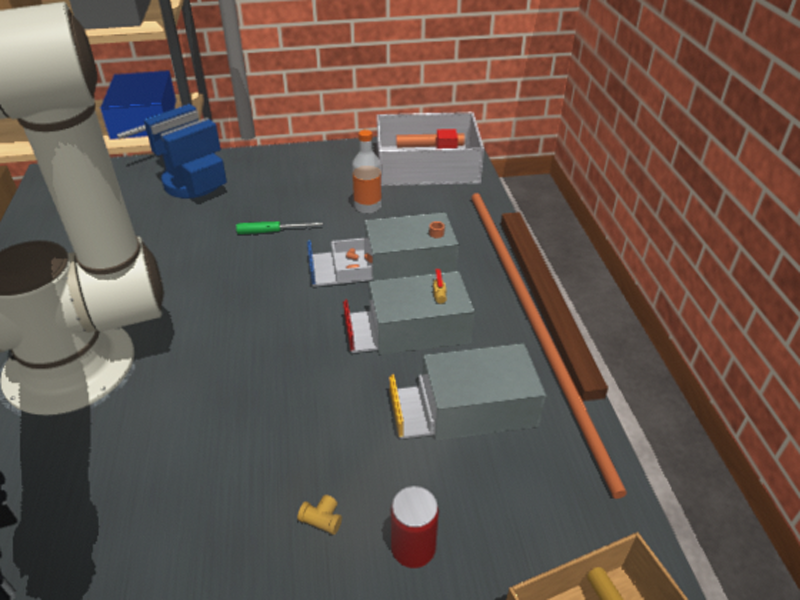

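Scene: yellow rack (left in picture) roof corners about (199,320),(276,267),(322,290); lip (300,270)-(341,300). Red is in the middle, and blue is on the right, partly open. All fronts face the robot. I'll enlarge the racks in both views.

```bash
python3 - <<'E'
from h import *
import pickle
for n,(x,y,w,h) in dict(side=(205,145,180,165),scene=(135,180,270,175)).items():
    c=pickle.load(open(n+'.pkl','rb'));f=800/w if n=='scene' else 600/h*1
    f=3.0 if n=='scene' else 3.6
    if n=='scene': f=2.96
    im=cv2.resize(c['color'][y:y+h,x:x+w],None,fx=f,fy=f,interpolation=cv2.INTER_CUBIC);print(n,im.shape);cv2.imwrite(f'pics/{n}c.png',im)
E
```

```text
side (594, 648, 3)
scene (518, 799, 3)
```

View pics/sidec.png

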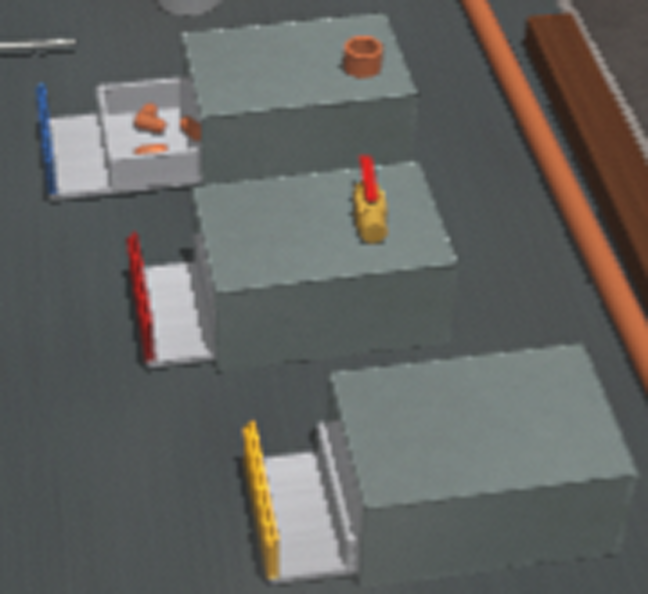

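View pics/scenec.png

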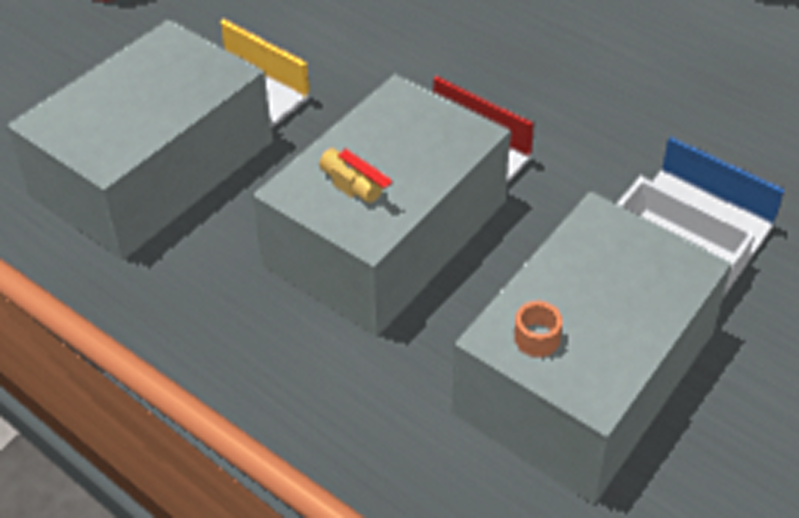

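```bash
python3 - <<'E'
from h import *
import pickle
from scipy.optimize import least_squares
S=pickle.load(open('side.pkl','rb'));C=pickle.load(open('scene.pkl','rb'))
# order FL,BL,BR,FR
side=dict(blue=[(183,33),(388,14),(416,94),(200,117)],red=[(196,187),(418,163),(456,262),(217,291)],yellow=[(331,374),(583,345),(635,472),(361,506)])
sc=dict(yellow=[(265,74),(106,187),(10,126),(168,20)],red=[(510,131),(376,264),(255,194),(396,74)],blue=[(731,265),(606,435),(456,345),(592,192)])
lip=dict(yellow=[(222,20),(308,67)],red=[(435,79),(533,125)],blue=[(668,140),(781,188)])
B=np.array([(-90,60),(90,60),(90,-60),(-90,-60)])
for n in side:
    a=[np.array(p)/3.6+(205,145) for p in side[n]];b=[np.array(p)/2.96+(135,180) for p in sc[n]];l=[np.array(p)/2.96+(135,180) for p in lip[n]]
    def f(q):
        M=np.array([[np.cos(q[2]),-np.sin(q[2])],[np.sin(q[2]),np.cos(q[2])]])
        P=[np.append(M@v+q[:2],84) for v in B];r=[]
        for p,u,w in zip(P,a,b): r+=list(proj(S,p)-u)+list(proj(C,p)-w)
        return np.array(r)
    q=least_squares(f,[500,-100,0]).x
    M=np.array([[np.cos(q[2]),-np.sin(q[2])],[np.sin(q[2]),np.cos(q[2])]])
    L=[pix2z(C,*p,52)[:2] for p in l]
    # scene sees back (+x) edge of the top less; report in rack frame
    print(n,q.round(3),'rms',np.sqrt((f(q)**2).mean()).round(2),'lip',[v.round(1) for v in L],'rackframe',[(M.T@(v-q[:2])).round(1) for v in L])
E
```

```text
blue [6.87869e+02 2.11334e+02 1.50000e-02] rms 0.64 lip [array([479.1, 156.4]), array([471.9, 256.3])] rackframe [array([-209.6,  -51.9]), array([-215.3,   48.1])]
red [6.72257e+02 5.20900e+00 2.70000e-02] rms 0.73 lip [array([539.2, -47.1]), array([534.8,  56.1])] rackframe [array([-134.4,  -48.7]), array([-136. ,   54.5])]
yellow [ 7.40986e+02 -2.06584e+02  8.00000e-03] rms 0.82 lip [array([ 597.3, -259.2]), array([ 597.8, -147.9])] rackframe [array([-144.1,  -51.5]), array([-142.7,   59.9])]
```

```bash
python3 - <<'E'
from h import *
s=robot.observe();M=R.from_rotvec(s['tool_rot']).as_matrix();print(M.round(3))
for sg in(1,-1):
    x=np.array([0,sg,0]);y=np.array([0,0,-1]);T=np.c_[x,y,np.cross(x,y)]
    print(sg,R.from_matrix(T@M.T).as_rotvec().round(3))
E
```

```text
[[ 0.22  -0.     0.976]
 [-0.976  0.001  0.22 ]
 [-0.001 -1.    -0.   ]]
1 [ 0.00e+00 -2.00e-03  2.92e+00]
-1 [-0.001 -0.    -0.222]
```

Request:
{"api": "send_rows", "payload": {"targets": [[0, 0, -0.05, 0.015, 0.035, 0, 0.3], [0, 0, -0.1, 0.03, 0.07, 0, 0.6], [0, 0, -0.15, 0.045, 0.105, 0, 1], [0, 0, -0.2, 0.06, 0.14, 0, 1], [0, 0, -0.222, 0.075, 0.175, 0, 1]], "newtons": 20}}

```text
t: 0.52
tool_pos: [196.1, -359.6, 230.1]
tool_rot: [-1.206, 1.213, -1.211]
contact_force: [0.9, 0.6, 0.0]
opening: 26.0
```

```bash
python3 -c "
from h import *
print(robot.observe())"
```

```text
{'t': 0.5167, 'joints': array([-1.07213004e+00, -2.44272156e-01, -1.36267490e-01,  1.68045165e+00,
        6.96727353e-04,  2.07324514e+00]), 'joint_velocities': array([ 0.83632165, -0.69567357, -0.56438305,  0.12073099,  0.0058546 ,
        1.05095752]), 'tau': array([-8.93189281e+00, -2.54169112e+01,  4.78560948e+01, -3.52591777e-02,
       -2.03094282e-01, -1.46716017e+00]), 'tool_pos': array([ 196.05590844, -359.60315545,  230.14300023]), 'tool_rot': array([-1.20622875,  1.2129603 , -1.21058554]), 'contact_force': array([0.9406611 , 0.60109967, 0.044696  ]), 'ft_torque': array([ 0.03174997, -0.01719753,  0.0222288 ]), 'opening': 25.9568309326983}
```

Request:
{"api": "send_rows", "payload": {"targets": [[0, 0, 0.124, 0.012, 0.026, 0, 1], [0, 0, 0.248, 0.024, 0.052, 0, 1], [0, 0, 0.372, 0.036, 0.078, 0, 1], [0, 0, 0.496, 0.048, 0.104, 0, 1], [0, 0, 0.62, 0.06, 0.13, 0, 1]]}}

```text
t: 0.93
tool_pos: [256.2, -228.2, 230.0]
tool_rot: [-1.44, 0.741, -0.739]
contact_force: [1.1, -0.9, -0.9]
opening: 0.1
```

Request:
{"api": "send_rows", "payload": {"targets": [[0, 0, 0.124, 0.012, 0.026, 0, 1], [0, 0, 0.248, 0.024, 0.052, 0, 1], [0, 0, 0.372, 0.036, 0.078, 0, 1], [0, 0, 0.496, 0.048, 0.104, 0, 1], [0, 0, 0.62, 0.06, 0.13, 0, 1]]}}

```text
t: 1.35
tool_pos: [316.3, -96.8, 229.9]
tool_rot: [-1.556, 0.255, -0.253]
contact_force: [-0.0, -0.5, -0.5]
opening: -0.3
```

Request:
{"api": "send_rows", "payload": {"targets": [[0, 0, 0.124, 0.01, 0.026, 0, 1], [0, 0, 0.248, 0.02, 0.052, 0, 1], [0, 0, 0.372, 0.03, 0.078, 0, 1], [0, 0, 0.496, 0.04, 0.104, 0, 1], [0, 0, 0.62, 0.05, 0.13, 0, 1]]}}

```text
t: 1.77
tool_pos: [366.4, 34.7, 229.7]
tool_rot: [-1.558, -0.236, 0.238]
contact_force: [1.6, -0.5, 0.4]
opening: -0.2
```

Request:
{"api": "send_rows", "payload": {"targets": [[0, 0, 0.124, 0.008, 0.026, 0, 1], [0, 0, 0.248, 0.016, 0.052, 0, 1], [0, 0, 0.372, 0.024, 0.078, 0, 1], [0, 0, 0.496, 0.032, 0.104, 0, 1], [0, 0, 0.62, 0.04, 0.13, 0, 1]]}}

```text
t: 2.18
tool_pos: [406.4, 166.1, 229.5]
tool_rot: [-1.448, -0.722, 0.725]
contact_force: [0.5, -2.0, -0.3]
opening: 0.1
```

```bash
python3 - <<'E'
from h import *
s=robot.observe();M=R.from_rotvec(s['tool_rot']).as_matrix();print(s['tool_pos'],s['joints'])
x=np.array([0,1,0]);y=np.array([0,0,-1]);T=np.c_[x,y,np.cross(x,y)]
print(R.from_matrix(T@M.T).as_rotvec().round(3))
E
```

```text
[406.39907437 166.12619068 229.4613275 ] [ 3.88778002e-01 -1.75286929e-01 -8.03867796e-02  1.66742289e+00
 -1.12313309e-03  1.03260597e+00]
[ 0.002 -0.001  0.644]
```

Request:
{"api": "send_rows", "payload": {"targets": [[0, 0, 0.124, 0.002, 0.008, -0.02, 1], [0, 0, 0.248, 0.004, 0.016, -0.04, 1], [0, 0, 0.372, 0.006, 0.024, -0.06, 1], [0, 0, 0.496, 0.008, 0.032, -0.08, 1], [0, 0, 0.62, 0.01, 0.041, -0.1, 1]]}}

```text
t: 2.6
tool_pos: [416.2, 207.4, 128.2]
tool_rot: [-1.219, -1.194, 1.197]
contact_force: [0.3, -0.4, -0.5]
opening: 0.1
```

Request:
{"api": "send_rows", "payload": {"targets": [[0, 0, 0.024, 0.002, 0, -0.02, 1], [0, 0, 0.024, 0.004, 0, -0.04, 1], [0, 0, 0.024, 0.005, 0, -0.06, 1], [0, 0, 0.024, 0.005, 0, -0.08, 1], [0, 0, 0.024, 0.005, 0, -0.1, 1]]}}

```text
t: 3.02
tool_pos: [420.9, 207.3, 26.9]
tool_rot: [-1.208, -1.211, 1.215]
contact_force: [-0.7, 0.8, 0.4]
opening: -0.3
```

```bash
python3 - <<'E'
from h import *
s=robot.observe();print(s['tool_pos'],s['tool_rot'],s['contact_force'])
c=cam('scene');cv2.imwrite('pics/s2.png',cv2.resize(c['color'][130:360,250:480],None,fx=2.6,fy=2.6,interpolation=cv2.INTER_CUBIC))
E
```

```text
[420.89262014 207.28850939  26.8782811 ] [-1.20808386 -1.21091569  1.21527778] [-0.69157611  0.7931637   0.39472209]
```

View pics/s2.png

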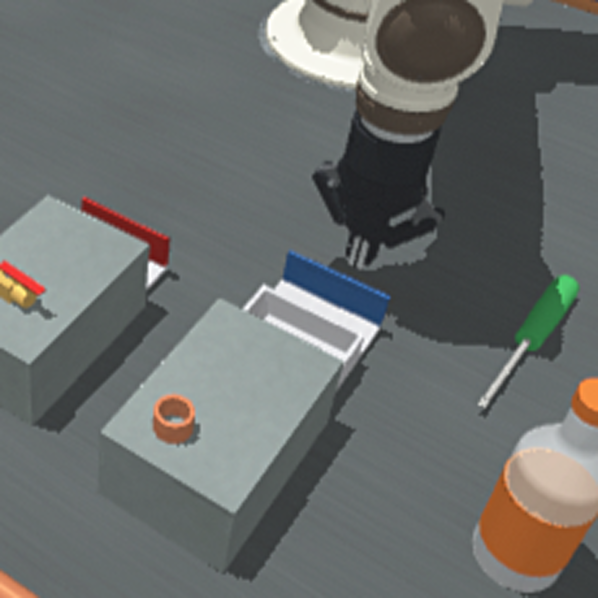

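The closed fingertips are in front of the blue lip's middle, at about (360,255) against the lip at (290-390,255-320). Now I push.

Request:
{"api": "send_rows", "payload": {"targets": [[0, 0, 0, 0.006, 0, 0, 1], [0, 0, 0, 0.012, 0, 0, 1], [0, 0, 0, 0.018, 0, 0, 1], [0, 0, 0, 0.024, 0, 0, 1], [0, 0, 0, 0.03, 0, 0, 1]]}}

```text
t: 3.48
tool_pos: [450.5, 206.7, 24.1]
tool_rot: [-1.207, -1.208, 1.218]
contact_force: [0.7, -0.4, 0.5]
opening: -0.2
```

Request:
{"api": "send_rows", "payload": {"targets": [[0, 0, 0, 0.004, 0, 0, 1], [0, 0, 0, 0.009, 0, 0, 1], [0, 0, 0, 0.014, 0, 0, 1], [0, 0, 0, 0.019, 0, 0, 1], [0, 0, 0, 0.024, 0, 0, 1]]}}

```text
t: 3.9
tool_pos: [474.9, 206.9, 24.2]
tool_rot: [-1.207, -1.208, 1.218]
contact_force: [-3.6, 1.2, 2.7]
opening: -0.5
```

Request:
{"api": "send_rows", "payload": {"targets": [[0, 0, 0, 0.005, 0, 0, 1], [0, 0, 0, 0.01, 0, 0, 1], [0, 0, 0, 0.015, 0, 0, 1], [0, 0, 0, 0.02, 0, 0, 1], [0, 0, 0, 0.025, 0, 0, 1]]}}

```text
t: 4.32
tool_pos: [500.3, 206.9, 24.1]
tool_rot: [-1.206, -1.208, 1.218]
contact_force: [-3.8, 1.7, 0.3]
opening: 0.0
```

Request:
{"api": "send_rows", "payload": {"targets": [[0, 0, 0, 0.004, 0, 0, 1], [0, 0, 0, 0.008, 0, 0, 1], [0, 0, 0, 0.012, 0, 0, 1], [0, 0, 0, 0.016, 0, 0, 1], [0, 0, 0, 0.02, 0, 0, 1]]}}

```text
t: 4.73
tool_pos: [520.6, 206.9, 24.0]
tool_rot: [-1.206, -1.208, 1.218]
contact_force: [-3.2, 1.4, 0.7]
opening: 0.3
```

Request:
{"api": "send_rows", "payload": {"targets": [[0, 0, 0, 0.002, 0, 0, 1], [0, 0, 0, 0.004, 0, 0, 1], [0, 0, 0, 0.006, 0, 0, 1], [0, 0, 0, 0.008, 0, 0, 1], [0, 0, 0, 0.009, 0, 0, 1]]}}

```text
t: 5.15
tool_pos: [529.8, 206.9, 24.0]
tool_rot: [-1.206, -1.208, 1.218]
contact_force: [-2.2, 2.1, 0.5]
opening: 0.3
```

Request:
{"api": "send_rows", "payload": {"targets": [[0, 0, 0, 0.001, 0, 0, 1], [0, 0, 0, 0.002, 0, 0, 1], [0, 0, 0, 0.003, 0, 0, 1], [0, 0, 0, 0.004, 0, 0, 1], [0, 0, 0, 0.005, 0, 0, 1]]}}

```text
t: 5.57
tool_pos: [532.7, 206.9, 23.9]
tool_rot: [-1.203, -1.205, 1.22]
contact_force: [-19.7, 2.0, 10.7]
opening: 0.1
```

Request:
{"api": "send_rows", "payload": {"targets": [[0, 0, 0, -0.005, 0, 0, 1], [0, 0, 0, -0.015, 0, 0, 1], [0, 0, 0, -0.03, 0, 0.01, 1], [0, 0, 0, -0.045, 0, 0.03, 1], [0, 0, 0, -0.055, 0, 0.06, 1]]}}

```text
t: 5.98
tool_pos: [475.1, 205.9, 82.2]
tool_rot: [-1.202, -1.201, 1.224]
contact_force: [-0.3, 0.4, 0.6]
opening: -0.2
```

Request:
{"api": "send_rows", "payload": {"targets": [[0, 0, 0, 0, -0.01, 0.03, 1], [0, 0, 0, 0, -0.04, 0.06, 1], [0, 0, 0, 0, -0.08, 0.08, 1], [0, 0, 0, 0.01, -0.12, 0.08, 1], [0, 0, 0, 0.02, -0.16, 0.08, 1]]}}

```text
t: 6.4
tool_pos: [494.9, 46.9, 164.4]
tool_rot: [-1.205, -1.206, 1.223]
contact_force: [1.1, 0.4, 0.5]
opening: -0.2
```

Request:
{"api": "send_rows", "payload": {"targets": [[0, 0, 0, 0.01, -0.04, 0, 1], [0, 0, 0, 0.02, -0.08, 0, 1], [0, 0, 0, 0.03, -0.12, 0, 1], [0, 0, 0, 0.04, -0.16, 0, 1], [0, 0, 0, 0.05, -0.2, 0, 1]]}}

```text
t: 6.82
tool_pos: [544.7, -155.5, 164.8]
tool_rot: [-1.207, -1.205, 1.222]
contact_force: [0.6, 0.8, 0.2]
opening: -0.3
```

```bash
python3 - <<'E'
from h import *
s=robot.observe();M=R.from_rotvec(s['tool_rot']).as_matrix();print(s['tool_pos'],s['joints'])
x=np.array([0,1,0]);y=np.array([0,0,-1]);T=np.c_[x,y,np.cross(x,y)]
print(R.from_matrix(T@M.T).as_rotvec().round(3))
import pickle
c=cam('side');pickle.dump(c,open('side3.pkl','wb'))
a=c['color'][145:310,205:385];c=cam('wrist');pickle.dump(c,open('w3.pkl','wb'))
a=cv2.resize(a,None,fx=2.2,fy=2.2,interpolation=cv2.INTER_CUBIC);b=cv2.resize(c['color'],(400,300));b=cv2.copyMakeBorder(b,0,a.shape[0]-300,0,0,0)
cv2.imwrite('pics/s3.png',np.hstack([a,b]))
E
```

```text
[ 544.70436872 -155.47596317  164.75273114] [-0.2735469   0.11578019  0.0785221   1.5378761  -0.00892747 -0.27986975]
[ 0.007 -0.007 -0.006]
```

View pics/s3.png

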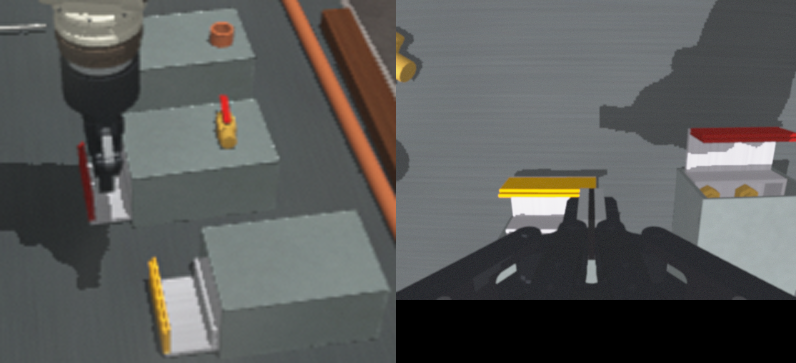

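```bash
python3 - <<'E'
from h import *
import pickle
c=pickle.load(open('w3.pkl','rb'));f=1.4
for u,v in[(107,178),(103,191),(103,195),(201,178),(201,189),(150,178),(150,190)]:print(u,v,pix2z(c,u*f,v*f,52).round(1))
print('red',[pix2z(c,u*f,v*f,52).round(1) for u,v in[(297,128),(291,140)]])
hsv=cv2.cvtColor(c['color'],cv2.COLOR_BGR2HSV);m=cv2.inRange(hsv,(20,150,80),(32,255,255))[220:300,130:300]
for col in(50,60,80,100,120):
  r=np.where(m[:,col])[0]+220
  if len(r):print(col+130,r.min(),r.max(),c['color'][r.min():r.max()+1,col+130,2])
E
```

```text
107 178 [ 576.2 -255.1   52. ]
103 191 [ 591.1 -260.9   52. ]
103 195 [ 595.8 -261.4   52. ]
201 178 [ 575.4 -157.3   52. ]
201 189 [ 587.7 -157.2   52. ]
150 178 [ 575.8 -210.    52. ]
150 190 [ 589.3 -210.7   52. ]
red [array([522.5, -63.7,  52. ]), array([534.6, -68.5,  52. ])]
180 249 274 [154 153 155 155 154 154 151 158 158 156 155 151 155 158 158 207 245 248
 248 246 212 171 211 245 248 247]
190 249 275 [151 156 160 157 156 157 160 158 159 155 159 156 156 155 160 207 245 248
 248 247 217 173 205 245 248 247 247]
210 249 275 [154 155 154 153 154 154 153 156 158 155 155 157 158 157 164 199 244 248
 248 247 230 183 205 245 248 247 247]
230 249 275 [151 152 153 156 153 154 155 155 157 153 159 153 156 154 158 200 244 248
 248 247 229 182 204 245 248 247 247]
250 249 276 [146 152 151 154 152 155 154 153 155 151 153 153 152 154 159 203 243 248
 247 247 229 183 205 245 248 250 229 134]
```

```bash
python3 - <<'E'
from h import *
import pickle
c=pickle.load(open('w3.pkl','rb'));print(c['T'][:3,3])
for u,v in[(144,263.5),(144,275.5),(282,263.5),(210,263.5),(210,275.5)]:print(u,v,pix2z(c,u,v,52).round(1))
E
```

```text
[ 472.27700801 -160.91169072  307.79120181]
144 263.5 [ 587.9 -260.7   52. ]
144 275.5 [ 597.9 -261.8   52. ]
282 263.5 [ 586.8 -156.8   52. ]
210 263.5 [ 587.3 -210.6   52. ]
210 275.5 [ 597.2 -211.    52. ]
```

Wrist view: the yellow lip's top edge spans x 587.5-597.5 and y -261 to -157. The slot is therefore about x 597-642, so I'll enter at x 619, y -209.

Request:
{"api": "send_rows", "payload": {"targets": [[0, 0, 0, 0.015, -0.011, 0, 1], [0.003, -0.003, -0.003, 0.03, -0.022, 0, 1], [0.007, -0.007, -0.006, 0.045, -0.033, -0.01, 1], [0.007, -0.007, -0.006, 0.06, -0.044, -0.03, 1], [0.007, -0.007, -0.006, 0.0745, -0.0535, -0.055, 1]]}}

```text
t: 7.33
tool_pos: [620.9, -212.5, 110.1]
tool_rot: [-1.216, -1.206, 1.206]
contact_force: [0.4, 0.1, -0.5]
opening: -0.2
```

Request:
{"api": "send_rows", "payload": {"targets": [[0, 0, 0, 0, 0, -0.01, 1], [0, 0, 0, 0, 0, -0.02, 1], [0, 0, 0, 0, 0, -0.03, 1], [0, 0, 0, 0, 0, -0.04, 1], [0, 0, 0, 0, 0, -0.048, 1]]}}

```text
t: 7.75
tool_pos: [620.7, -212.1, 62.0]
tool_rot: [-1.217, -1.207, 1.207]
contact_force: [-0.6, -0.4, 0.2]
opening: 0.2
```

```bash
python3 - <<'E'
from h import *
s=robot.observe();print(s['tool_pos'],s['contact_force'])
c=cam('side');cv2.imwrite('pics/s4.png',cv2.resize(c['color'][200:320,240:400],None,fx=4.5,fy=4.5,interpolation=cv2.INTER_CUBIC))
E
```

```text
[ 620.67962892 -212.08482962   61.99860054] [-0.61448816 -0.35255011  0.21967906]
```

View pics/s4.png

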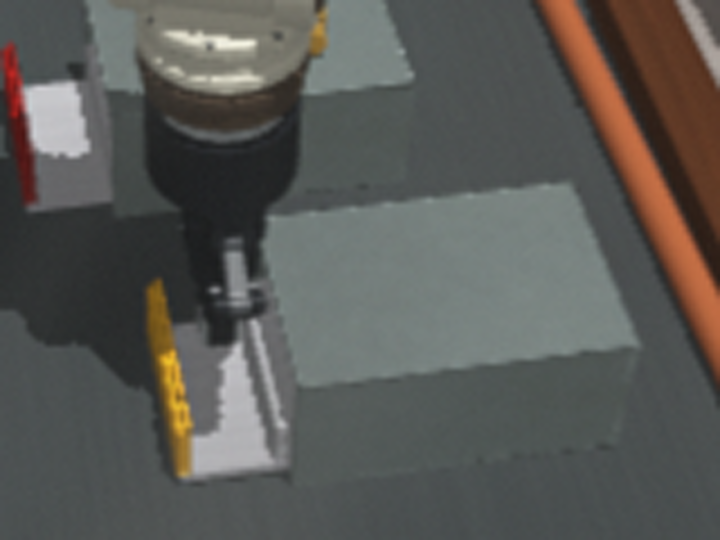

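The fingertips (222,340) are over the slot, between the lip and the cross wall. I lower them in.

Request:
{"api": "send_rows", "payload": {"targets": [[0, 0, 0, -0.002, 0.001, -0.007, 1], [0, 0, 0, -0.002, 0.002, -0.014, 1], [0, 0, 0, -0.002, 0.003, -0.021, 1], [0, 0, 0, -0.002, 0.003, -0.028, 1], [0, 0, 0, -0.002, 0.003, -0.036, 1]]}}

```text
t: 8.22
tool_pos: [618.3, -208.9, 23.8]
tool_rot: [-1.215, -1.206, 1.207]
contact_force: [-0.1, -0.5, 0.0]
opening: -0.1
```

Request:
{"api": "send_rows", "payload": {"targets": [[0, 0, 0, -0.001, 0, 0, 1], [0, 0, 0, -0.002, 0, 0, 1], [0, 0, 0, -0.004, 0, 0, 1], [0, 0, 0, -0.005, 0, 0, 1], [0, 0, 0, -0.007, 0, 0, 1]]}}

```text
t: 8.63
tool_pos: [611.4, -209.0, 24.4]
tool_rot: [-1.216, -1.207, 1.207]
contact_force: [0.5, -0.9, -0.2]
opening: 0.0
```

Request:
{"api": "send_rows", "payload": {"targets": [[0, 0, 0, -0.0005, 0, 0, 1], [0, 0, 0, -0.001, 0, 0, 1], [0, 0, 0, -0.002, 0, 0, 1], [0, 0, 0, -0.003, 0, 0, 1], [0, 0, 0, -0.004, 0, 0, 1]]}}

```text
t: 9.05
tool_pos: [607.9, -209.1, 24.6]
tool_rot: [-1.217, -1.207, 1.206]
contact_force: [2.8, -0.5, -0.5]
opening: 0.4
```

Request:
{"api": "send_rows", "payload": {"targets": [[0, 0, 0, -0.001, 0, 0, 1], [0, 0, 0, -0.0022, 0, 0, 1], [0, 0, 0, -0.0036, 0, 0, 1], [0, 0, 0, -0.0052, 0, 0, 1], [0, 0, 0, -0.007, 0, 0, 1]]}}

```text
t: 9.47
tool_pos: [600.8, -209.2, 24.6]
tool_rot: [-1.217, -1.207, 1.206]
contact_force: [2.1, 0.2, -0.9]
opening: -0.1
```

Request:
{"api": "send_rows", "payload": {"targets": [[0, 0, 0, -0.002, 0, 0, 1], [0, 0, 0, -0.004, 0, 0, 1], [0, 0, 0, -0.006, 0, 0, 1], [0, 0, 0, -0.008, 0, 0, 1], [0, 0, 0, -0.01, 0, 0, 1]]}}

```text
t: 9.88
tool_pos: [590.6, -209.2, 24.6]
tool_rot: [-1.217, -1.207, 1.207]
contact_force: [2.9, -1.9, -1.0]
opening: 0.1
```

Request:
{"api": "send_rows", "payload": {"targets": [[0, 0, 0, -0.002, 0, 0, 1], [0, 0, 0, -0.004, 0, 0, 1], [0, 0, 0, -0.006, 0, 0, 1], [0, 0, 0, -0.008, 0, 0, 1], [0, 0, 0, -0.01, 0, 0, 1]]}}

```text
t: 10.3
tool_pos: [580.3, -209.3, 24.6]
tool_rot: [-1.217, -1.207, 1.207]
contact_force: [2.3, -1.7, -1.4]
opening: 0.1
```

Steady pull, about 2.5 N. Continuing.

Request:
{"api": "send_rows", "payload": {"targets": [[0, 0, 0, -0.002, 0, 0, 1], [0, 0, 0, -0.004, 0, 0, 1], [0, 0, 0, -0.006, 0, 0, 1], [0, 0, 0, -0.008, 0, 0, 1], [0, 0, 0, -0.01, 0, 0, 1]]}}

```text
t: 10.72
tool_pos: [570.2, -209.4, 24.7]
tool_rot: [-1.218, -1.207, 1.207]
contact_force: [3.0, -0.9, -1.0]
opening: -0.2
```

Request:
{"api": "send_rows", "payload": {"targets": [[0, 0, 0, -0.002, 0, 0, 1], [0, 0, 0, -0.004, 0, 0, 1], [0, 0, 0, -0.006, 0, 0, 1], [0, 0, 0, -0.008, 0, 0, 1], [0, 0, 0, -0.01, 0, 0, 1]]}}

```text
t: 11.13
tool_pos: [560.0, -209.3, 24.7]
tool_rot: [-1.218, -1.207, 1.207]
contact_force: [3.6, -1.5, -1.0]
opening: -0.1
```

Request:
{"api": "send_rows", "payload": {"targets": [[0, 0, 0, -0.002, 0, 0, 1], [0, 0, 0, -0.004, 0, 0, 1], [0, 0, 0, -0.006, 0, 0, 1], [0, 0, 0, -0.008, 0, 0, 1], [0, 0, 0, -0.01, 0, 0, 1]]}}

```text
t: 11.55
tool_pos: [549.8, -209.4, 24.7]
tool_rot: [-1.218, -1.207, 1.207]
contact_force: [1.6, -2.3, -1.5]
opening: 0.3
```

Request:
{"api": "send_rows", "payload": {"targets": [[0, 0, 0, -0.002, 0, 0, 1], [0, 0, 0, -0.004, 0, 0, 1], [0, 0, 0, -0.006, 0, 0, 1], [0, 0, 0, -0.008, 0, 0, 1], [0, 0, 0, -0.01, 0, 0, 1]]}}

```text
t: 11.97
tool_pos: [539.6, -209.4, 24.8]
tool_rot: [-1.218, -1.207, 1.207]
contact_force: [2.1, -1.9, -0.5]
opening: -0.2
```

Request:
{"api": "send_rows", "payload": {"targets": [[0, 0, 0, -0.002, 0, 0, 1], [0, 0, 0, -0.004, 0, 0, 1], [0, 0, 0, -0.006, 0, 0, 1], [0, 0, 0, -0.008, 0, 0, 1], [0, 0, 0, -0.01, 0, 0, 1]]}}

```text
t: 12.38
tool_pos: [529.5, -209.4, 24.8]
tool_rot: [-1.218, -1.207, 1.207]
contact_force: [2.8, -1.9, 0.3]
opening: -0.2
```

Request:
{"api": "send_rows", "payload": {"targets": [[0, 0, 0, -0.002, 0, 0, 1], [0, 0, 0, -0.004, 0, 0, 1], [0, 0, 0, -0.006, 0, 0, 1], [0, 0, 0, -0.0075, 0, 0, 1], [0, 0, 0, -0.0085, 0, 0, 1]]}}

```text
t: 12.8
tool_pos: [520.8, -209.4, 24.9]
tool_rot: [-1.218, -1.207, 1.207]
contact_force: [3.2, -1.7, -0.6]
opening: -0.1
```

Request:
{"api": "send_rows", "payload": {"targets": [[0, 0, 0, -0.001, 0, 0, 1], [0, 0, 0, -0.002, 0, 0, 1], [0, 0, 0, -0.003, 0, 0, 1], [0, 0, 0, -0.004, 0, 0, 1], [0, 0, 0, -0.005, 0, 0, 1]]}}

```text
t: 13.22
tool_pos: [515.7, -209.4, 24.9]
tool_rot: [-1.218, -1.207, 1.207]
contact_force: [2.4, -2.2, 0.3]
opening: -0.0
```

Request:
{"api": "send_rows", "payload": {"targets": [[0, 0, 0, -0.001, 0, 0, 1], [0, 0, 0, -0.002, 0, 0, 1], [0, 0, 0, -0.003, 0, 0, 1], [0, 0, 0, -0.004, 0, 0, 1], [0, 0, 0, -0.005, 0, 0, 1]]}}

```text
t: 13.63
tool_pos: [510.6, -209.4, 24.9]
tool_rot: [-1.218, -1.207, 1.207]
contact_force: [3.1, -2.6, 0.1]
opening: -0.2
```

Request:
{"api": "send_rows", "payload": {"targets": [[0, 0, 0, -0.0006, 0, 0, 1], [0, 0, 0, -0.0012, 0, 0, 1], [0, 0, 0, -0.0018, 0, 0, 1], [0, 0, 0, -0.0024, 0, 0, 1], [0, 0, 0, -0.003, 0, 0, 1]]}}

```text
t: 14.05
tool_pos: [507.5, -209.4, 24.9]
tool_rot: [-1.218, -1.207, 1.207]
contact_force: [1.9, -2.7, -1.0]
opening: -0.4
```

Request:
{"api": "send_rows", "payload": {"targets": [[0, 0, 0, -0.0006, 0, 0, 1], [0, 0, 0, -0.0012, 0, 0, 1], [0, 0, 0, -0.0018, 0, 0, 1], [0, 0, 0, -0.0024, 0, 0, 1], [0, 0, 0, -0.003, 0, 0, 1]]}}

```text
t: 14.47
tool_pos: [507.0, -209.5, 25.0]
tool_rot: [-1.221, -1.212, 1.205]
contact_force: [19.6, -1.8, -10.3]
opening: -0.0
```

It reached the stop: 19.6 N at x 507, where I expected about 508. I ease off, lift out and back away.

Request:
{"api": "send_rows", "payload": {"targets": [[0, 0, 0, 0.002, 0, 0, 1], [0, 0, 0, 0.005, 0, 0, 1], [0, 0, 0, 0.007, 0, 0, 1], [0, 0, 0, 0.008, 0, 0.005, 1], [0, 0, 0, 0.008, 0, 0.012, 1]]}}

```text
t: 14.88
tool_pos: [514.4, -209.1, 36.7]
tool_rot: [-1.219, -1.211, 1.205]
contact_force: [0.2, -0.2, 0.1]
opening: 0.3
```

Request:
{"api": "send_rows", "payload": {"targets": [[0, 0, 0, 0, 0, 0.015, 1], [0, 0, 0, 0, 0, 0.03, 1], [0, 0, 0, 0, 0, 0.05, 1], [0, 0, 0, 0, 0, 0.075, 1], [0, 0, 0, -0.01, 0, 0.1, 1]]}}

```text
t: 15.3
tool_pos: [504.8, -209.0, 138.0]
tool_rot: [-1.219, -1.211, 1.205]
contact_force: [0.9, -0.2, 0.7]
opening: 0.1
```

Request:
{"api": "send_rows", "payload": {"targets": [[0, 0, 0, -0.03, 0, 0.02, 1], [0, 0, 0, -0.06, 0, 0.03, 1], [0, 0, 0, -0.09, 0.02, 0.04, 1], [0, 0, 0, -0.12, 0.04, 0.05, 1], [0, 0, 0, -0.15, 0.06, 0.06, 1]]}}

```text
t: 15.72
tool_pos: [353.0, -148.4, 199.0]
tool_rot: [-1.22, -1.21, 1.204]
contact_force: [-0.7, -0.1, 1.5]
opening: -0.3
```

```bash
python3 - <<'E'
from h import *
s=robot.observe();print(s['tool_pos'],s['contact_force'],s['t'])
a=cam('side')['color'][130:390,150:410];b=cam('scene')['color'][120:380,130:420]
cv2.imwrite('pics/s5.png',cv2.resize(np.hstack([a,b]),None,fx=1.45,fy=1.45,interpolation=cv2.INTER_CUBIC))
E
```

```text
[ 352.98572231 -148.3693022   198.98653715] [-0.71749087 -0.14349123  1.51052604] 15.7167
```

View pics/s5.png

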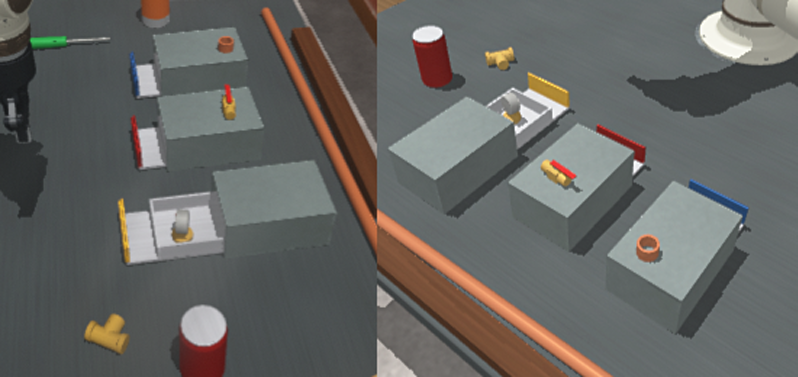

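The gauge stands upright in the fully drawn yellow tray (side view, 182,225). Blue and red are both shut, the bystanders haven't moved, and the arm is clear. I let it settle and hand in.

Request:
{"api": "send_rows", "payload": {"targets": [[0, 0, 0, 0, 0, 0, 1], [0, 0, 0, 0, 0, 0, 1], [0, 0, 0, 0, 0, 0, 1], [0, 0, 0, 0, 0, 0, 1], [0, 0, 0, 0, 0, 0, 1]]}}

```text
t: 16.23
tool_pos: [352.4, -147.7, 200.9]
tool_rot: [-1.221, -1.212, 1.205]
contact_force: [-0.6, 0.1, 0.2]
opening: -0.4
```

```bash
python3 -c "
from h import *
s=robot.observe();print(s['contact_force'],abs(s['joint_velocities']).max());print(job.close_job())"
```

```text
[-0.63223288  0.08332956  0.18079982] 0.0031353136243857348
the job is handed in; nothing more can be done
None
```

I pushed the blue tray home first, then drew the yellow tray out to its stop, using only the closed fingertips. The job is handed in at about 16 s of the 48 s allowed.

- **Blue tray:** it met its home stop at about 20 N with the TCP at x = 533 mm. I expected about 531 mm.
- **Yellow tray:** I hooked the fingertips behind the lip and pulled steadily at about 24 mm/s, with a force of 2–3.5 N. It met its stop at about 20 N at x = 507 mm, against an expected 508 mm.
- **Last checks:** the final pictures show the gauge upright in the open yellow tray, and blue and red shut. Everything else visible stands where it was. The bottle is only partly in those last crops. The arm is still and clear of everything, with a force reading of about zero.

No check failed or disagreed. I judged "fully home" and "fully out" from the force at the stops and from the pictures, since the tray travel can't be read directly.

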